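Roll a ground shaft into the V-block and set it against the end stop

TASK

Roll the ground steel shaft across the granite rest plate into the groove of the V-block, then push on its free end with a fingertip so that it slides along the groove until it is up against the brass stop button. Only push the shaft, never pick it up, and leave the two discs, the brass ring and the gauge block where they are.

Things in the scene. Friction and masses are not known exactly. Their poses are not given: they have to be found in the camera images.
- fixture: Fixed grey base 260 x 260 x 12 mm; origin: centre of its underside, z up. On it, tops flush 46 mm above the bench: a black granite plate (x -130 to 130, y -120 to 50 mm) and, butted to it, a bright steel V-block (x -72.5 to 52.5, y 50 to 100 mm). The shaft is rolled towards the fixture's +y, then pushed towards its +x.
- vee_mid (a point): Middle of the V-block's groove, level with the V-block's top: fixture x = -10, y = 75, z = 46 mm. 90 degree groove along the fixture's x, open at both ends, 32 mm wide at the top, 16 mm deep.
- stop_face (a point): Centre of the flat end of the brass stop button (12 mm diameter, faces the fixture's -x): fixture x = 75, y = 75, z = 49.8 mm. Behind it stands its dark upright, x 81 to 93, y 60 to 90, up to 62 mm above the bench.
- vee_home (a point): Where the shaft's centre lies when it is seated in the groove and touches the stop: fixture x = 0, y = 75, z = 49.8 mm, that is 3.8 mm above the V-block's top. Axes parallel to the fixture's.
- shaft: Bright ground steel bar, 28 mm diameter, 150 mm long, 0.35 to 0.7 kg, oiled, rolls easily. Origin at its centre, x along it (+x end, with black keyseat, towards the stop); y, z turn as it rolls. Starts on the granite, up to 0.13 rad askew, 100 to 145 mm short of the groove in fixture y, 30 to 46 mm short of vee_home in x. Pushed slowly over the lip it drops into the groove by itself.
- disc_a: Small turned steel disc, 28 mm diameter, 12 mm high, loose on the granite near its +x edge. Origin at the centre of its underside. Bystander.
- disc_b: Second disc like disc_a, loose on the granite near its +x edge, nearer the V-block. Bystander.
- setting_ring: Brass setting ring, 52 mm outside, 24 mm bore, 18 mm high, loose on the bench beyond the fixture's -y edge. Origin at the centre of its underside. Bystander.
- gauge_block: Small light-grey gauge block, 35 x 9 x 20 mm high, loose on the bench beyond the fixture's +y edge. Origin at the centre of its underside. Bystander.
There are look-alikes about, which are no part of the job. Of the things shaped like the shaft, the steel one is meant.

How it is judged:
By the outcome, as a careful person would: the job done as asked, in the order asked, and still so for the second after the job is handed in, with the robot touching nothing.
It also fails if it takes over 48 s, if anything falls off the work surface, if the arm or the gripper's body presses on something with over 40 N, if the wrist force passes 120 N, or if a joint passes its speed limit or range.

ROBOT

A 6-joint arm with a two-finger parallel gripper is mounted at the origin on the work surface. World frame = base frame: x ahead of the robot, y to its left, z up, the work surface at z = 0. Lengths are in m, angles in degrees, forces in N, time in s.
With the tool pointing down it reaches from about 0.3 to 0.75 m from the base axis. Payload 8.5 kg.
Tool frame: the origin (TCP) lies at the very end of the fingers, on their centre line; the grasp point (between the pads) lies 19 mm behind it (env.pinch_z is the distance from the TCP to the grasp point, in m); z points along the fingers, y is the line along which they close (so a half turn about z gives the same grasp; the last joint's range is limited). The gripper opens to 85 mm and grips with 20 to 120 N. Pads are 22 mm wide; open, the fingers measure 114 mm over their backs; the gripper's body (76 mm by 85 mm) begins 54 mm behind the grasp point. The pads swing forward as they close: fully open they stand 13 mm farther back than shut.
Start: joints at [51.148, 21.807, 74.336, -0, 83.858, -12.336], TCP at [0.246, 0.492, 0.231] pointing down, gripper open.
Joint ranges: [-178.18, 178.18], [-50.72, 133.34], [12.68, 142.11], [-81.47, 261.47], [9.98, 163.14], [-165.26, 165.26]. Speed limits (degrees/s): [136.94, 136.94, 180, 180, 180, 180].

INTERFACE

Orientations are given as a 3x3 rotation matrix whose columns are the frame's x, y, z axes.
In Python, from rig import env, viewer gives the robot as it stands.
- The arm moves only by the tool drive_tool, never from a script. Its argument "series" is a list of rows, each a list of 3 entries, a list of its own where there are three numbers: the shift along the tool's x, y, z in m, then the turn about the tool's z in degrees, then the finger opening in m, from 0 to 0.0854. A call has 1 to 20 rows; each row is the pose to reach, as a shift and turn from the pose commanded when the call began, along the tool's axes at that moment; what a row does not reach only later rows make up. A row lasts 1/10 s, in which the tool goes at most 50 mm and 8.59 degrees, less where a joint would pass 70% of its speed; a pose out of reach is approached as far as the arm can. A call with a gripper value outside its range is refused whole. The fingers move at their own pace and stop on an object; "newtons" is the grip in N (left out, the last holds). Time passes only in rows, so rows that repeat a pose let the fingers close. It gives the time, the measured TCP pose, the force, the opening and the grip force at its end, in the units of the state.
- env.observe(): the state, without advancing time (a new reading comes with each control period).
- viewer.get_image(name): name is "scene" or "top" or "wrist"; returns a dict with "img" (480x640x3 uint8, red, green, blue), "depth" (480x640 float32, m along the optical axis (not along the pixel's ray), 0 where there is no reading), "camera_matrix" (3x3 intrinsics, pixels), "distortion" ([k1, k2, p1, p2, k3] as OpenCV has them; the pictures are not rectified), "rvec" (rotation vector, rad) and "tvec" (3), from world to camera coordinates, as OpenCV has them. Camera axes: x right, y down, z forward; pixel columns grow to the right and rows downward; lengths in m; the calibration is good to about 2 mm. A picture is of the moment at which its call begins.
- env.close_job(): hands the job in; it is judged then, once.
The state is a dict: "time_s": time; "q": joint angles; "qvel": joint speeds; "joint_efforts": joint torques, N m; "position": TCP position; "tool_rot": TCP orientation; "ft_force": force on the tool from outside, world axes, zero at the start; "wrist_torque": the same for the moment, N m; "grip_width": finger opening in m; "gripper_force": force on a finger pad.
Only numpy, scipy, OpenCV 4.12 (cv2) and the standard library are available. Lean on these libraries where they do the work, as an engineer would, in place of code of your own. Each camera call takes 0.05 s, during which the arm holds its last target. There are 200 camera calls.

## Working session

There is one attempt and no reset: what is moved stays moved. The work goes in short steps, Python scripts to look and compute and a tool call to move; the robot and the scene stay as the last step left them, time stands still between calls to the robot, and variables do not carry over. Pictures are saved under pics/ and viewed, at most 10 in all, crops included, and the job is handed in when it is done.

Besides the shell and the picture viewer there is one more tool, called after ">>>" as name(argument=value, ...), one argument or row to a line, values as JSON. drive_tool: Moves the arm, as the interface text tells. Its arguments: {"type":"object","properties":{"series":{"type":"array"},"newtons":{"type":"number"}},"required":["series"]}

```bash
ls; mkdir -p pics; cat > h.py <<'E'
import numpy as np, cv2
from rig import env, viewer
def shot(n, f=None):
    d=viewer.get_image(n)
    if f: cv2.imwrite('pics/'+f, cv2.cvtColor(d['img'],cv2.COLOR_RGB2BGR))
    return d
def ray(d,px):
    R,_=cv2.Rodrigues(np.array(d['rvec'],float)); t=np.array(d['tvec'],float).reshape(3)
    u=cv2.undistortPoints(np.array(px,float).reshape(-1,1,2),d['camera_matrix'],np.array(d['distortion'],float)).reshape(-1,2)
    v=np.c_[u,np.ones(len(u))]@R
    return -R.T@t, v
def onplane(d,px,z):
    o,v=ray(d,px); return o+v*((z-o[2])/v[:,2])[:,None]
def pts(d,px):
    o,v=ray(d,px); px=np.array(px,int).reshape(-1,2)
    return o+v*d['depth'][px[:,1],px[:,0]][:,None]
def proj(d,P):
    return cv2.projectPoints(np.array(P,float).reshape(-1,3),np.array(d['rvec'],float),np.array(d['tvec'],float),d['camera_matrix'],np.array(d['distortion'],float))[0].reshape(-1,2)
E
python3 - <<'E'
from h import *
for n in('top','scene'):
    d=shot(n,n+'1.png'); print(n,ray(d,[[320,240]])[0])
s=env.observe(); print(s['time_s'],s['position'],s['tool_rot'],s['ft_force'],s['grip_width'])
E
```

```text
pics
top [0.32592298 0.02697315 1.02127477]
scene [1.09247506 0.4438228  0.73804014]
0.1 [0.24539529 0.49194982 0.23078319] [[-8.94805544e-01  4.46455388e-01 -7.90746417e-04]
 [ 4.46456009e-01  8.94805038e-01 -9.88333829e-04]
 [ 2.66316914e-04 -1.23740008e-03 -9.99999199e-01]] [0.09679342 0.66606151 0.46602195] 0.08551798253537204
```

View pics/top1.png

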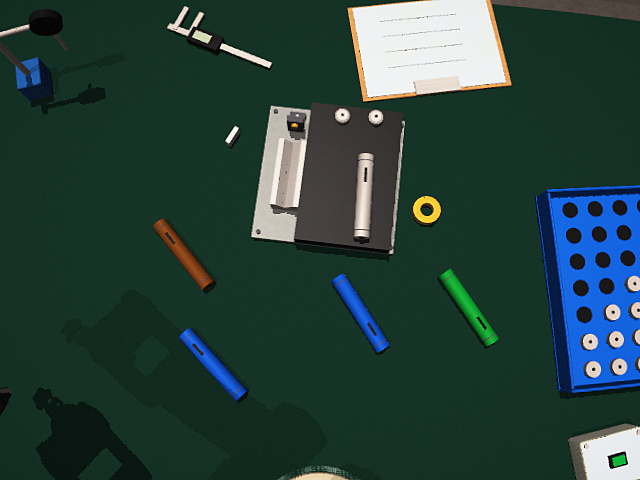

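View pics/scene1.png

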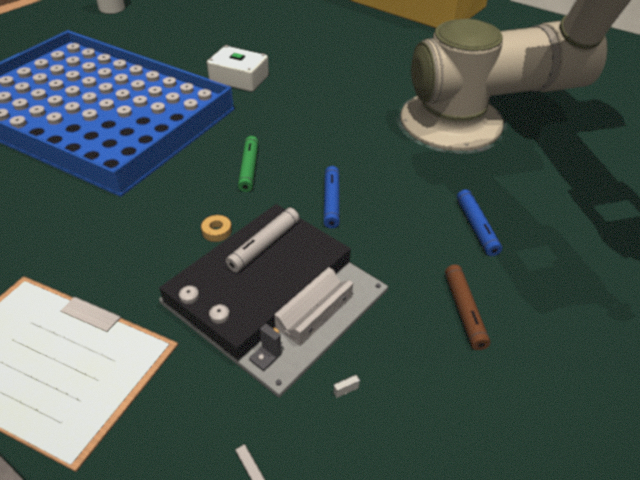

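The top view shows the fixture almost aligned with world: its +x points up and its +y points left. The steel shaft is at about (364,197), the V-block at (288,173), the stop at (296,122) and the discs at (342,116) and (376,117). The ring is at (427,210) and the gauge block at (232,137). Next I'll measure with depth plus colour.

```bash
cat > m.py <<'E'
from h import *
def cloud(d):
    v,u=np.mgrid[0:480,0:640]; px=np.c_[u.ravel(),v.ravel()]
    P=pts(d,px); P[d['depth'].ravel()==0]=np.nan
    return P.reshape(480,640,3)
def rect(m,P):
    m=cv2.morphologyEx(m.astype(np.uint8),cv2.MORPH_OPEN,np.ones((3,3)))
    n,l,s,c=cv2.connectedComponentsWithStats(m); i=1+np.argmax(s[1:,4])
    q=P[l==i]; return q
if __name__=='__main__':
    d=shot('top'); P=cloud(d); hsv=cv2.cvtColor(d['img'],cv2.COLOR_RGB2HSV)
    z=P[...,2]; V=hsv[...,2]; S=hsv[...,1]
    roi=np.zeros(z.shape,bool); roi[95:265,240:410]=1
    g=rect(roi&(abs(z-.046)<.006)&(V<110),P); print('granite z',np.median(g[:,2]),g[:,2].std())
    r=cv2.minAreaRect((g[:,:2]*1000).astype(np.float32)); print(r)
    # granite corner by ray at z=.046 of pixel-mask
    s=rect(roi&(z>.056)&(z<.09)&(V>100),P); s=s[s[:,1]<np.median(g[:,1])+.05]
    rs=cv2.minAreaRect((s[:,:2]*1000).astype(np.float32)); print('shaft',rs,s[:,2].max(),np.percentile(s[:,2],95))
    for n,(u,v,zz) in dict(discA=(376,117,.058),discB=(342,116,.058),ring=(427,210,.018),gb=(232,137,.02),stop=(296,116,.062)).items():
        print(n,onplane(d,[[u,v]],zz).round(4),P[v,u].round(4))
    for c in [(313,103),(405,112),(391,250),(295,242)]: print('corner',onplane(d,[c],.046).round(4))
    for c in [(272,106),(251,238)]: print('basecorner',onplane(d,[c],.012).round(4))
E
python3 m.py
```

```text
granite z 0.04565240825185435 0.0017693660714482799
((635.920654296875, -13.572341918945312), (169.96255493164062, 261.881591796875), 86.88992309570312)
shaft ((592.8017578125, -39.04649353027344), (26.26862907409668, 151.76312255859375), 89.81346130371094) 0.07881031696724294 0.07497768856665088
discA [[ 0.7427 -0.0552  0.058 ]] [ 0.7419 -0.0551  0.06  ]
discB [[0.7403 0.0068 0.058 ]] [0.7405 0.0068 0.0576]
ring [[ 0.5846 -0.1597  0.018 ]] [ 0.5885 -0.1625  0.0027]
gb [[0.7012 0.2098 0.02  ]] [0.7014 0.21   0.0193]
stop [[0.7331 0.0901 0.062 ]] [0.7345 0.0903 0.0587]
corner [[0.7678 0.0616 0.046 ]]
corner [[ 0.7619 -0.1097  0.046 ]]
corner [[ 0.5011 -0.093   0.046 ]]
corner [[0.5043 0.0755 0.046 ]]
basecorner [[0.772  0.1409 0.012 ]]
basecorner [[0.5125 0.1574 0.012 ]]
```

```bash
cat > f.py <<'E'
from h import *
yaw=np.radians(-3.15); O=np.array([.6379,.0214,0])
F=np.array([[np.cos(yaw),-np.sin(yaw),0],[np.sin(yaw),np.cos(yaw),0],[0,0,1]])
def tof(p): return (np.asarray(p)-O)@F
def st(targets=(),yang=-3.15):
    s=env.observe(); R=np.array(s['tool_rot']); p=np.array(s['position'])
    a=np.degrees(np.arctan2(R[1,1],R[0,1]))
    print('t',round(s['time_s'],2),'tcp world',p.round(4),'fix mm',(tof(p)*1e3).round(1),'yang',a.round(2),'F',np.round(s['ft_force'],1),'w',round(s['grip_width'],4),'turn',round(a-yang,2))
    for t in targets:
        w=F@(np.array(t)/1e3)+O; print(t,'shift',(R.T@(w-p)).round(4))
E
python3 -c "
from f import *
st([(-41,-99,150),(-41,-99,47)])"
```

```text
t 0.15 tcp world [0.2454 0.492  0.2308] fix mm [-417.8  448.3  230.8] yang 63.48 F [ 0.4 -0.4 -1.3] w 0.0852 turn 66.63
(-41, -99, 150) shift [-0.5629 -0.3529  0.0811]
(-41, -99, 47) shift [-0.563  -0.3528  0.1841]
```

>>> drive_tool(
  series=[
    [[-0.563,-0.353,0.03],66.6,0.06],
    [[-0.563,-0.353,0.03],66.6,0.06],
    [[-0.563,-0.353,0.03],66.6,0.06],
    [[-0.563,-0.353,0.03],66.6,0.06],
    [[-0.563,-0.353,0.03],66.6,0.06],
    [[-0.563,-0.353,0.03],66.6,0.06],
    [[-0.563,-0.353,0.03],66.6,0.06],
    [[-0.563,-0.353,0.03],66.6,0.06],
    [[-0.563,-0.353,0.03],66.6,0.06],
    [[-0.563,-0.353,0.03],66.6,0.06],
    [[-0.563,-0.353,0.03],66.6,0.06],
    [[-0.563,-0.353,0.03],66.6,0.06],
    [[-0.563,-0.353,0.03],66.6,0.06],
    [[-0.563,-0.353,0.03],66.6,0.06],
    [[-0.563,-0.353,0.03],66.6,0.06],
    [[-0.563,-0.353,0.06],66.6,0.06],
    [[-0.563,-0.353,0.08],66.6,0.06],
    [[-0.563,-0.353,0.1],66.6,0.06],
    [[-0.563,-0.353,0.12],66.6,0.06],
    [[-0.563,-0.353,0.12],66.6,0.06],
  ],
)

```text
time_s: 2.15
position: [0.5898, -0.073, 0.1093]
tool_rot: [[0.053, 0.999, -0.005], [0.999, -0.053, 0.002], [0.002, -0.005, -1.0]]
ft_force: [-1.0, -1.1, -0.4]
grip_width: 0.0602
gripper_force: 0.0
```

```bash
python3 -c "
from f import *
st([(-41,-99,80),(-41,-99,48)])
d=shot('wrist','w1.png')
"
```

```text
t 2.15 tcp world [ 0.5898 -0.073   0.1093] fix mm [-42.8 -96.9 109.3] yang -3.03 F [-1.  -1.1 -0.4] w 0.0602 turn 0.12
(-41, -99, 80) shift [-0.0022  0.0019  0.0293]
(-41, -99, 48) shift [-0.0022  0.0021  0.0613]
```

View pics/w1.png

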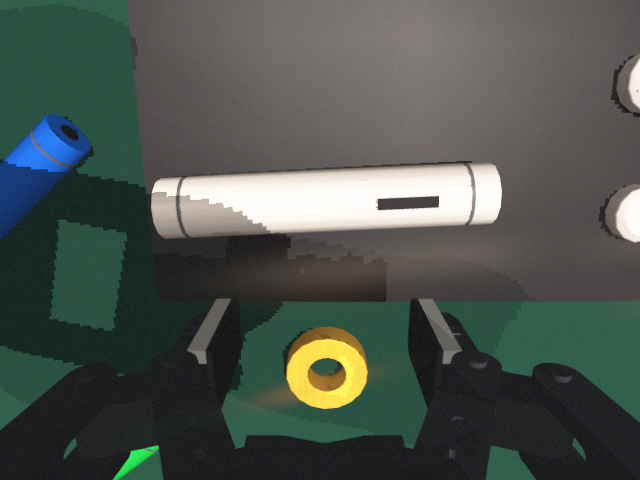

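The wrist view shows the fingers (tips at about (230,300) and (420,300)) behind the shaft, which spans columns 152 to 500. The discs are well off to the right. Next I go down and begin the slow push.

>>> drive_tool(
  series=[
    [[-0.001,0.001,0.03],0,0.06],
    [[-0.001,0.001,0.05],0,0.06],
    [[-0.001,0.001,0.06],0,0.06],
    [[-0.001,0.001,0.06],0,0.06],
    [[0.001,0.001,0.06],0,0.06],
    [[0.003,0.001,0.06],0,0.06],
    [[0.005,0.001,0.06],0,0.06],
    [[0.007,0.001,0.06],0,0.06],
    [[0.009,0.001,0.06],0,0.06],
    [[0.011,0.001,0.06],0,0.06],
    [[0.013,0.001,0.06],0,0.06],
    [[0.015,0.001,0.06],0,0.06],
    [[0.017,0.001,0.06],0,0.06],
    [[0.019,0.001,0.06],0,0.06],
    [[0.021,0.001,0.06],0,0.06],
    [[0.023,0.001,0.06],0,0.06],
  ],
)

```text
time_s: 3.8
position: [0.594, -0.052, 0.0513]
tool_rot: [[0.054, 0.999, -0.0], [0.999, -0.054, 0.0], [0.0, -0.0, -1.0]]
ft_force: [0.2, -0.5, 0.5]
grip_width: 0.0603
gripper_force: 0.1
```

```bash
cat > sh.py <<'E'
from f import *; from m import cloud
def shaft():
    d=shot('top'); P=cloud(d); V=d['img'].min(2); Q=((P-O)@F)*1e3
    m=(Q[...,0]>-135)&(Q[...,0]<60)&(Q[...,1]>-110)&(Q[...,1]<100)&(Q[...,2]>52)&(Q[...,2]<85)&(V>90)
    m=cv2.morphologyEx(m.astype(np.uint8),cv2.MORPH_OPEN,np.ones((3,3)))
    q=Q[m>0]; print('n',len(q),cv2.minAreaRect(q[:,:2].astype(np.float32)),'ztop',np.percentile(q[:,2],90).round(1),'x',np.percentile(q[:,0],[1,99]).round(1))
E
python3 -c "
from sh import *
st(); shaft(); shot('scene','s2.png')
"
```

```text
t 3.8 tcp world [ 0.594  -0.052   0.0513] fix mm [-39.8 -75.7  51.3] yang -3.11 F [ 0.2 -0.5  0.5] w 0.0603 turn 0.04Traceback (most recent call last):
  File "<string>", line 3, in <module>
    st(); shaft(); shot('scene','s2.png')
          ~~~~~^^
  File "sh.py", line 6, in shaft
    q=Q[m>0]; print('n',len(q),cv2.minAreaRect(q[:,:2].astype(np.float32)),'ztop',np.percentile(q[:,2],90).round(1),'x',np.percentile(q[:,0],[1,99]).round(1))
                                                                                  ~~~~~~~~~~~~~^^^^^^^^^^^
    return _quantile_unchecked(
        a, q, axis, out, overwrite_input, method, keepdims, weights)
    return _ureduce(a,
                    func=_quantile_ureduce_func,
    ...<5 lines>...
                    overwrite_input=overwrite_input,
                    method=method)
    r = func(a, **kwargs)
    result = _quantile(arr,
                       quantiles=q,
    ...<2 lines>...
                       out=out,
                       weights=wgt)
    slices_having_nans = np.isnan(arr[-1, ...])
                                  ~~~^^^^^^^^^
IndexError: index -1 is out of bounds for axis 0 with size 0
```

```bash
python3 -c "
from f import *
shot('scene','s2.png');shot('wrist','w2.png');
import cv2
a=cv2.imread('pics/s2.png')[180:360,150:400];b=cv2.imread('pics/w2.png')
cv2.imwrite('pics/c2.png',cv2.resize(np.vstack([cv2.resize(a,(500,360)),cv2.resize(b,(500,375))[:240]]),None,fx=1,fy=1))
"
```

```text
(no output)
```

View pics/c2.png

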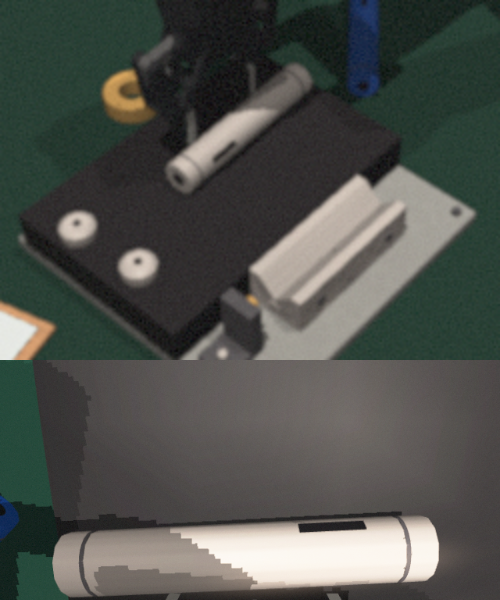

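The composite shows the fingers now touching the shaft, and it has started rolling (the keyseat has turned). It is still slightly skewed. I'll keep pushing.

>>> drive_tool(
  series=[
    [[0.003,0,0],0,0.06],
    [[0.006,0,0],0,0.06],
    [[0.009,0,0],0,0.06],
    [[0.012,0,0],0,0.06],
    [[0.015,0,0],0,0.06],
    [[0.018,0,0],0,0.06],
    [[0.021,0,0],0,0.06],
    [[0.024,0,0],0,0.06],
    [[0.027,0,0],0,0.06],
    [[0.03,0,0],0,0.06],
    [[0.033,0,0],0,0.06],
    [[0.036,0,0],0,0.06],
    [[0.039,0,0],0,0.06],
    [[0.042,0,0],0,0.06],
    [[0.045,0,0],0,0.06],
    [[0.048,0,0],0,0.06],
    [[0.051,0,0],0,0.06],
    [[0.054,0,0],0,0.06],
    [[0.057,0,0],0,0.06],
    [[0.06,0,0],0,0.06],
  ],
)

```text
time_s: 5.95
position: [0.5972, 0.008, 0.0513]
tool_rot: [[0.054, 0.999, 0.0], [0.999, -0.054, -0.0], [-0.0, 0.0, -1.0]]
ft_force: [0.4, 0.2, 0.0]
grip_width: 0.0598
gripper_force: 0.1
```

```bash
cat > v.py <<'E'
from f import *; import sys
st(); n=sys.argv[1]
shot('scene',f's{n}.png');shot('wrist',f'w{n}.png')
a=cv2.imread(f'pics/s{n}.png')[180:360,150:400];b=cv2.imread(f'pics/w{n}.png')
cv2.imwrite(f'pics/c{n}.png',np.vstack([cv2.resize(a,(440,317)),cv2.resize(b,(440,330))[:280]]))
E
python3 v.py 3
```

```text
t 5.95 tcp world [0.5972 0.008  0.0513] fix mm [-39.9 -15.6  51.3] yang -3.12 F [0.4 0.2 0. ] w 0.0598 turn 0.03
```

View pics/c3.png

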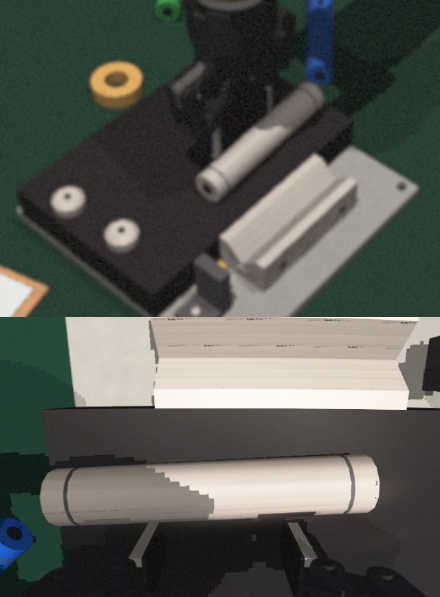

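The wrist view shows the shaft (centre about (210,490)) slightly ahead of the fingertips, with the V-block beyond it. I'll measure the shaft from the wrist depth.

```bash
cat > ws.py <<'E'
from f import *; from m import cloud
def ws(ylo=-110,zlo=56,n='wrist'):
    d=shot(n); P=cloud(d); V=d['img'].min(2); Q=((P-O)@F)*1e3
    m=(Q[...,0]>-150)&(Q[...,0]<85)&(Q[...,1]>ylo)&(Q[...,1]<110)&(Q[...,2]>zlo)&(Q[...,2]<85)&(V>60)
    m=cv2.morphologyEx(m.astype(np.uint8),cv2.MORPH_OPEN,np.ones((5,5)))
    c,l,s,_=cv2.connectedComponentsWithStats(m); q=Q[l==1+np.argmax(s[1:,4])]
    b=np.round(np.linalg.svd(q[:,:2]-q[:,:2].mean(0),full_matrices=False)[2][0],4)
    print(n,'n',len(q),'skew',np.degrees(np.arctan(b[1]/b[0])).round(2),'ztop',np.percentile(q[:,2],95).round(1),'x',np.percentile(q[:,0],[.5,99.5]).round(1),'y',np.percentile(q[:,1],[2,50,98]).round(1))
E
python3 -c "
from ws import *
ws();ws();st()"
```

```text
wrist n 37452 skew 2.86 ztop 73.9 x [-108.6   26.8] y [ 1.5 17.2 28.4]
wrist n 40308 skew 2.81 ztop 74.0 x [-120.8   26.7] y [ 1.5 17.1 28.6]
t 6.15 tcp world [0.5972 0.0078 0.0513] fix mm [-39.9 -15.8  51.3] yang -3.11 F [ 0.4 -0.3 -0.8] w 0.0599 turn 0.04
```

>>> drive_tool(
  series=[
    [[0.003,0,0],0,0.06],
    [[0.006,0,0],0,0.06],
    [[0.009,0,0],0,0.06],
    [[0.012,0,0],0,0.06],
    [[0.015,0,0],0,0.06],
    [[0.0175,0,0],0,0.06],
    [[0.02,0,0],0,0.06],
    [[0.0225,0,0],0,0.06],
    [[0.025,0,0],0,0.06],
    [[0.027,0,0],0,0.06],
    [[0.029,0,0],0,0.06],
    [[0.031,0,0],0,0.06],
    [[0.033,0,0],0,0.06],
    [[0.035,0,0],0,0.06],
    [[0.037,0,0],0,0.06],
    [[0.039,0,0],0,0.06],
    [[0.041,0,0],0,0.06],
    [[0.043,0,0],0,0.06],
  ],
)

```text
time_s: 7.95
position: [0.5996, 0.0508, 0.0513]
tool_rot: [[0.054, 0.999, 0.0], [0.999, -0.054, 0.0], [0.0, 0.0, -1.0]]
ft_force: [-1.3, 1.1, -0.5]
grip_width: 0.0601
gripper_force: 0.1
```

```bash
python3 -c "
from ws import *
st();ws();ws(n='scene')"
```

```text
t 7.95 tcp world [0.5996 0.0508 0.0513] fix mm [-39.9  27.3  51.3] yang -3.12 F [-1.3  1.1 -0.5] w 0.0601 turn 0.03
wrist n 40636 skew 2.92 ztop 74.0 x [-122.7   24.6] y [40.5 57.5 68.9]
scene n 1428 skew 2.49 ztop 74.0 x [-120.7   27.9] y [45.3 61.5 71.9]
```

>>> drive_tool(
  series=[
    [[0.0015,0,0],0,0.06],
    [[0.003,0,0],0,0.06],
    [[0.0045,0,0],0,0.06],
    [[0.006,0,0],0,0.06],
    [[0.0075,0,0],0,0.06],
    [[0.009,0,0],0,0.06],
    [[0.0105,0,0],0,0.06],
    [[0.012,0,0],0,0.06],
    [[0.0135,0,0],0,0.06],
    [[0.015,0,0],0,0.06],
    [[0.0165,0,0],0,0.06],
    [[0.018,0,0],0,0.06],
  ],
)

```text
time_s: 9.25
position: [0.6006, 0.0688, 0.0513]
tool_rot: [[0.054, 0.999, 0.0], [0.999, -0.054, -0.0], [-0.0, 0.0, -1.0]]
ft_force: [0.8, 0.1, 0.5]
grip_width: 0.0597
gripper_force: 0.0
```

```bash
python3 v.py 4; python3 -c "
from ws import *
ws(35);ws(35,n='scene')"
```

```text
t 9.25 tcp world [0.6006 0.0688 0.0513] fix mm [-39.9  45.2  51.3] yang -3.12 F [0.8 0.1 0.5] w 0.0597 turn 0.03
wrist n 30506 skew -0.03 ztop 63.8 x [-123.6   24. ] y [63.7 76.9 86.2]
scene n 1060 skew -0.22 ztop 64.1 x [-121.6   26.3] y [66.3 79.3 87.9]
```

View pics/c4.png

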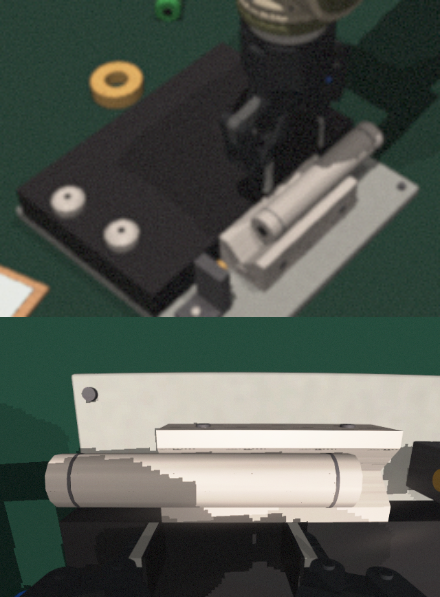

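The composite shows the shaft seated in the groove. Its skew is 0 and its top is at 63.8 mm, as expected, with its free end at x of about -123. Next I lift, close the fingers, turn 90° and move behind the free end.

>>> drive_tool(
  series=[
    [[-0.01,0,0],0,0.06],
    [[-0.012,0,-0.04],0,0.06],
    [[-0.012,0,-0.08],0,0.04],
    [[-0.01,-0.02,-0.1],-8,0],
    [[0,-0.06,-0.1],-16,0],
    [[0.02,-0.1,-0.1],-24,0],
    [[0.03,-0.112,-0.1],-32,0],
    [[0.03,-0.112,-0.1],-40,0],
    [[0.03,-0.112,-0.1],-48,0],
    [[0.03,-0.112,-0.1],-56,0],
    [[0.03,-0.112,-0.1],-64,0],
    [[0.03,-0.112,-0.1],-72,0],
    [[0.03,-0.112,-0.1],-80,0],
    [[0.03,-0.112,-0.08],-88,0],
    [[0.03,-0.112,-0.06],-90,0],
    [[0.03,-0.112,-0.05],-90,0],
    [[0.03,-0.112,-0.05],-90,0],
  ],
)

```text
time_s: 11.15
position: [0.4898, 0.1043, 0.1004]
tool_rot: [[-0.998, 0.056, -0.002], [0.056, 0.998, 0.0], [0.002, -0.0, -1.0]]
ft_force: [-0.2, 0.3, -0.2]
grip_width: 0.0002
gripper_force: 0.0
```

```bash
python3 -c "
from ws import *
st([(-152,75,48),(-75-11,75,48)],86.85);ws(55);ws(55,n='scene');ws(55,n='top')"
```

```text
t 11.15 tcp world [0.4898 0.1043 0.1004] fix mm [-152.4   74.6  100.4] yang 86.79 F [-0.2  0.3 -0.2] w 0.0002 turn -0.06
(-152, 75, 48) shift [-0.0005  0.0004  0.0524]
(-86, 75, 48) shift [-0.0665  0.0005  0.0523]
wrist n 475 skew -1.03 ztop 64.1 x [-83.8 -62.4] y [70.7 74.3 77.9]
scene n 1104 skew 0.34 ztop 64.1 x [-121.6   26.8] y [65.4 79.  87.8]
top n 268 skew -1.59 ztop 65.4 x [-13.1  25.1] y [63.8 74.7 85.9]
```

>>> drive_tool(
  series=[
    [[0,0,0.025],0,0],
    [[0,0,0.045],0,0],
    [[0,0,0.052],0,0],
    [[-0.004,0,0.052],0,0],
    [[-0.008,0,0.052],0,0],
    [[-0.01,0,0.052],0,0],
    [[-0.012,0,0.052],0,0],
    [[-0.014,0,0.052],0,0],
    [[-0.016,0,0.052],0,0],
    [[-0.018,0,0.052],0,0],
    [[-0.02,0,0.052],0,0],
    [[-0.022,0,0.052],0,0],
    [[-0.024,0,0.052],0,0],
    [[-0.026,0,0.052],0,0],
    [[-0.028,0,0.052],0,0],
    [[-0.03,0,0.052],0,0],
  ],
)

```text
time_s: 12.9
position: [0.5204, 0.1031, 0.0493]
tool_rot: [[-0.999, 0.054, -0.0], [0.054, 0.999, 0.0], [0.0, 0.0, -1.0]]
ft_force: [-3.6, 1.0, 3.0]
grip_width: -0.0
gripper_force: 1.7
```

```bash
python3 v.py 5; python3 -c "
from ws import *
ws(55,n='scene')"
```

```text
t 12.9 tcp world [0.5204 0.1031 0.0493] fix mm [-121.8   75.1   49.3] yang 86.88 F [-3.6  1.   3. ] w -0.0 turn 90.03
scene n 1149 skew -0.03 ztop 64.1 x [-109.9   40.6] y [65.5 79.1 87.8]
```

View pics/c5.png

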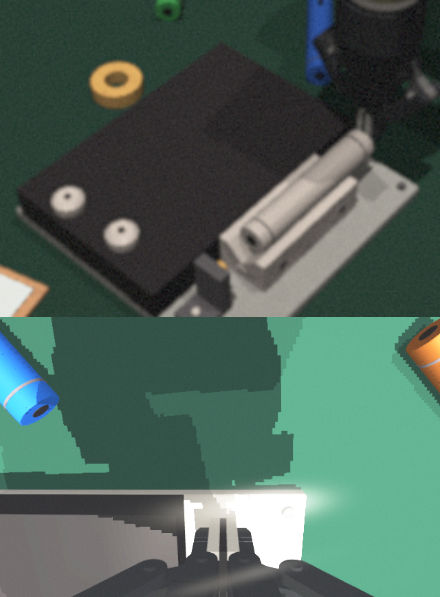

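The fingertip is on the shaft's free end and the shaft is sliding, with its +x end at about x = 40. The force is about 4 N. I'll continue to just short of the stop.

>>> drive_tool(
  series=[
    [[-0.002,0,0],0,0],
    [[-0.004,0,0],0,0],
    [[-0.006,0,0],0,0],
    [[-0.008,0,0],0,0],
    [[-0.01,0,0],0,0],
    [[-0.012,0,0],0,0],
    [[-0.014,0,0],0,0],
    [[-0.016,0,0],0,0],
    [[-0.018,0,0],0,0],
    [[-0.02,0,0],0,0],
    [[-0.022,0,0],0,0],
    [[-0.024,0,0],0,0],
    [[-0.026,0,0],0,0],
    [[-0.027,0,0],0,0],
    [[-0.028,0,0],0,0],
    [[-0.029,0,0],0,0],
    [[-0.03,0,0],0,0],
  ],
)

```text
time_s: 14.75
position: [0.5503, 0.1014, 0.0493]
tool_rot: [[-0.999, 0.054, -0.0], [0.054, 0.999, -0.0], [0.0, -0.0, -1.0]]
ft_force: [-3.1, 0.8, 1.1]
grip_width: 0.0002
gripper_force: 1.7
```

```bash
python3 -c "
from ws import *
st();ws(55,n='scene')"
```

```text
t 14.75 tcp world [0.5503 0.1014 0.0493] fix mm [-91.8  75.1  49.3] yang 86.89 F [-3.1  0.8  1.1] w 0.0002 turn 90.04
scene n 1201 skew 0.11 ztop 64.3 x [-81.2  69.9] y [65.6 79.1 87.9]
```

About 5 mm is left, so I'll use small steps and watch the force.

>>> drive_tool(
  series=[
    [[-0.0005,0,0],0,0],
    [[-0.001,0,0],0,0],
    [[-0.0015,0,0],0,0],
    [[-0.002,0,0],0,0],
    [[-0.0025,0,0],0,0],
    [[-0.003,0,0],0,0],
    [[-0.0035,0,0],0,0],
    [[-0.004,0,0],0,0],
  ],
)

```text
time_s: 15.6
position: [0.5543, 0.1012, 0.0493]
tool_rot: [[-0.999, 0.054, -0.0], [0.054, 0.999, -0.0], [0.0, -0.0, -1.0]]
ft_force: [-3.6, 1.0, 2.0]
grip_width: 0.0002
gripper_force: 1.7
```

>>> drive_tool(
  series=[
    [[-0.0003,0,0],0,0],
    [[-0.0006,0,0],0,0],
    [[-0.0009,0,0],0,0],
    [[-0.0012,0,0],0,0],
  ],
)

```text
time_s: 16.0
position: [0.5553, 0.1011, 0.0493]
tool_rot: [[-0.999, 0.054, -0.001], [0.054, 0.999, -0.0], [0.001, -0.0, -1.0]]
ft_force: [-4.1, 0.3, 2.2]
grip_width: -0.0
gripper_force: 2.5
```

>>> drive_tool(
  series=[
    [[-0.0003,0,0],0,0],
    [[-0.0006,0,0],0,0],
    [[-0.0009,0,0],0,0],
  ],
)

```text
time_s: 16.3
position: [0.5553, 0.1012, 0.0492]
tool_rot: [[-0.999, 0.054, -0.003], [0.054, 0.999, -0.0], [0.003, -0.0, -1.0]]
ft_force: [-8.5, 0.4, 4.9]
grip_width: -0.0003
gripper_force: 4.3
```

>>> drive_tool(
  series=[
    [[-0.0004,0,0],0,0],
    [[-0.0007,0,0],0,0],
    [[-0.0007,0,0],0,0],
  ],
)

```text
time_s: 16.6
position: [0.5553, 0.1012, 0.0492]
tool_rot: [[-0.999, 0.054, -0.004], [0.054, 0.999, -0.0], [0.004, -0.0, -1.0]]
ft_force: [-11.0, 0.3, 6.3]
grip_width: -0.0001
gripper_force: 5.3
```

```bash
python3 -c "
from ws import *
st();ws(55,n='scene')"
```

```text
t 16.6 tcp world [0.5553 0.1012 0.0492] fix mm [-86.8  75.1  49.2] yang 86.9 F [-11.    0.3   6.3] w -0.0001 turn 90.05
scene n 1203 skew -0.01 ztop 64.1 x [-76.1  74.7] y [65.6 79.2 87.8]
```

The tip has stalled while the force rises, and the shaft spans x -76 to 74.7, so it is against the stop. I'll back off slowly and lift clear.

>>> drive_tool(
  series=[
    [[0.0005,0,0],0,0],
    [[0.001,0,0],0,0],
    [[0.002,0,0],0,0],
    [[0.004,0,0],0,0],
    [[0.01,0,0],0,0],
    [[0.03,0,0],0,0],
    [[0.05,0,-0.03],0,0],
    [[0.08,0,-0.06],0,0],
    [[0.11,0,-0.1],0,0],
    [[0.14,0,-0.12],0,0],
    [[0.14,0,-0.12],0,0],
    [[0.14,0,-0.12],0,0],
  ],
)

```text
time_s: 17.85
position: [0.4175, 0.1087, 0.1697]
tool_rot: [[-0.999, 0.054, 0.002], [0.054, 0.999, -0.0], [-0.002, 0.0, -1.0]]
ft_force: [0.0, 0.0, 0.3]
grip_width: -0.0001
gripper_force: 0.0
```

```bash
python3 -c "
from ws import *
st();ws(55,n='scene');ws(55,n='top')
shot('scene','s9.png');shot('top','t9.png')
a=cv2.imread('pics/s9.png')[200:400,150:400];b=cv2.imread('pics/t9.png')[90:260,215:450]
cv2.imwrite('pics/c9.png',np.hstack([cv2.resize(a,None,fx=1.6,fy=2),cv2.resize(b,(390,400))]))
"
```

```text
t 17.85 tcp world [0.4175 0.1087 0.1697] fix mm [-224.9   75.   169.7] yang 86.89 F [0.  0.  0.3] w -0.0001 turn 90.04
scene n 1210 skew -0.13 ztop 64.0 x [-73.7  74.9] y [65.7 79.1 88. ]
top n 987 skew 0.12 ztop 65.3 x [-74.9  74.6] y [64.  74.6 85.6]
```

View pics/c9.png

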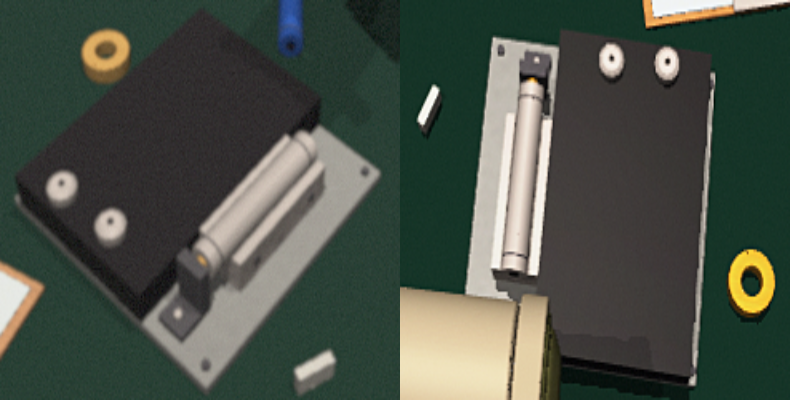

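The final picture shows the shaft seated in the groove and against the brass button, at about (530,85) in the right half. The discs, ring and gauge block are where they were, and the arm is clear.

```bash
python3 -c "
from rig import env
print(env.close_job())"
```

```text
the job is handed in; nothing more can be done
None
```

The shaft was rolled into the V-groove and pushed up against the brass stop button; the discs, ring and gauge block look unmoved in the last picture, and the job was handed in at about 18 s.

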